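Start the press screw in its nut

ROBOT

A 6-joint arm with a two-finger parallel gripper is mounted at the origin on the work surface. World frame = base frame: x ahead of the robot, y to its left, z up, the work surface at z = 0. Lengths are in m, angles in rad, forces in N, time in s.
With the tool pointing down it reaches from about 0.3 to 0.875 m from the base axis. Payload 6.4 kg.
Tool frame: the origin (TCP) lies at the very end of the fingers, on their centre line; the grasp point (between the pads) lies 19 mm behind it; z points along the fingers, y is the line along which they close (so a half turn about z gives the same grasp; the last joint's range is limited). The gripper opens to 85 mm and grips with 20 to 120 N. Pads are 22 mm wide; open, the fingers measure 114 mm over their backs; the gripper's body (76 mm by 85 mm) begins 54 mm behind the grasp point. The pads swing forward as they close: fully open they stand 13 mm farther back than shut.
Start: joints at [-1.372, 0.181, 1.607, -0, 1.354, -0.206], TCP at [0.226, -0.529, 0.231] pointing down, gripper open.
Joint ranges: [-2.99, 2.99], [-0.89, 2.07], [0.3, 2.58], [-1.14, 4.28], [0, 2.63], [-3.12, 3.12]. Speed limits (rad/s): [2.57, 2.57, 3.01, 3.14, 3.14, 3.14].

INTERFACE

Orientations are given as a unit quaternion [w, x, y, z].
In Python, from bench import ctrl gives the robot as it stands.
- The arm moves only by the shell command python3 jog.py 'ROWS'. ROWS is a JSON object with one list for each field, all of the same length, 1 to 10, a row being the entries at one place: sx, sy, sz (the shift in a scale on which 1.0 is 1 m), rx, ry, rz (a rotation vector in a scale on which 1.0 is pi rad), finger_gap (the opening from 0.0 (shut) to 1.0 (fully open)); each row is the pose to reach, as a shift and turn from the pose commanded when the command began, along the tool's axes at that moment; what a row does not reach only later rows make up. A row lasts 1/8 s, in which the tool goes at most 0.0625 m and 0.188 rad, less where a joint would pass 70% of its speed; a pose out of reach is approached as far as the arm can. The fingers move at their own pace and stop on an object; the grip force is fixed at half the most. Time passes only in rows, so rows that do not move let the fingers close. It prints the time, the measured TCP pose, the force, the opening and the grip force at its end. A shift or turn number past 1, either way, is cut back to 1. Input that does not fit is refused with a message, and nothing moves.
- ctrl.get_obs(): the state, without advancing time (a new reading comes with each control period).
- ctrl.camera(name): name is "scene" or "top" or "wrist"; returns the picture (384x512x3 uint8, blue, green, red); there is no depth.
- ctrl.camera_params(name): a dict with "fovy" (degrees; the focal length in pixels is half the picture's height over the tangent of half this angle, whatever the lens; pixels are square), "cx", "cy" (the principal point, pixels), "view" (4x4, takes a point from world to camera coordinates). Camera axes: x right, y up, looking along -z (the intrinsics and any distortion apply to the point x, -y, -z); pixel columns grow to the right and rows downward; lengths in m; the calibration is good to about 2 mm. A picture is of the moment at which its call begins: read the wrist's pose just before it. camera_params takes no time and is no camera call; for the wrist camera it gives the pose at the moment of the call.
- ctrl.hand_in(): hands the job in; it is judged then, once.
The state is a dict: "time_s": time; "q": joint angles; "dq": joint speeds; "joint_efforts": joint torques, N m; "eef_pos": TCP position; "eef_rot": TCP orientation; "wrist_force": force on the tool from outside, world axes, zero at the start; "torque": the same for the moment, N m; "opening": opening from 0.0 (shut) to 1.0 (fully open); "grasp_force": force on a finger pad.
Only numpy, scipy, OpenCV 4.12 (cv2) and the standard library are available. Lean on these libraries where they do the work, as an engineer would, in place of code of your own. Each camera call takes 0.05 s, during which the arm holds its last target. There are 200 camera calls.

TASK

Take the red-knobbed press screw from the wooden rack, stand it upright in the empty bronze nut on the green beam of the panel press, and turn it backward (anticlockwise from above) until you feel the thread drop. From that point turn it forward one full turn, never forcing it. Finish still gripping the knob, with the screw upright and held still, so that I can slide the wooden caul under it; leave the caul, jar, bottle and tin where they are.

Things in the scene. Friction and masses are not known exactly. Their poses are not given: they have to be found in the camera images.
- screw: Loose steel press screw, 98 mm long, about 0.3 kg, standing in the middle hole of the rack (foot 15 mm above the bench, any yaw). Origin: centre of its foot; z up its axis. From the foot: 14 mm plain dog point 19 mm in diameter, end tapered to 14; then thread; round red knob from 66 to 98 mm, 42 mm in diameter, with a white line across its top along x.
- knob_center (a point): Centre of the screw's red knob, on the axis, 82 mm above the foot; the knob reaches 16 mm above and below it. Axes as screw.
- thread_start (a point): On the screw's axis, 14 mm above the foot, where its two thread starts lie at +x and -x (so half a turn looks the same). Two-start right-hand thread, 24 mm outside diameter, 5 mm between neighbouring threads, 10 mm lead: it sinks 10 mm per full turn clockwise from above and rises 10 mm per turn anticlockwise. Axes as screw.
- nut_mouth (a point): Centre of the thread's upper end in the fixed bronze nut, 128 mm above the bench; rim 42 mm in diameter, 1 mm higher. Bore 19.6 mm between thread crests, open below; z up, x and y as press. Put in, the screw rests on the thread at any height with its foot 13 to 18 mm below this point; vertical play about 1 mm. The thread is self-locking: let go, the screw stays, leaning up to 5 degrees.
- press: Fixed panel press; origin on the bench under the nut's axis, y along its green beam (290 mm long, 72 mm across, top at 100 mm), column nuts at y = +-118 mm up to 120 mm high, nut flange 90 x 76 mm with top at 110 mm. Black panel 360 x 170 x 30 mm under it, long side along x. Turned backward, the screw drops 5 mm when its white line comes parallel to this x axis (to about 20 degrees).
- rack: Fixed light wood block 70 x 160 x 50 mm with three holes 26.5 mm in diameter and 35 mm deep in its top, 50 mm apart along its y axis; the screw stands in the middle one. Origin: centre of the underside.
- caul: Bystander: loose light wood block 45 x 120 x 22 mm on the black panel in front of the beam. Origin: centre of the underside.
- jar: Bystander: glass jar 80 mm in diameter, 80 mm high, with two brushes standing out to 145 mm. Origin: centre of the underside.
- gold_bottle: Bystander: closed amber paint bottle 40 mm in diameter, 75 mm high. Origin: centre of the underside.
- tin: Bystander: shallow aluminium tin 90 mm in diameter, 18 mm high. Origin: centre of the underside.

How it is judged:
By the outcome, as a careful person would: the job done as asked, in the order asked, and still so for the second after the job is handed in, while the arm keeps its last pose, push and grip.
It also fails if it takes over 72 s, if anything falls off the work surface, if the arm or the gripper's body presses on something with over 40 N, if the wrist force passes 120 N, or if a joint passes its speed limit or range.

## Working session

There is one attempt and no reset: what is moved stays moved. The work goes in short steps, Python scripts to look and compute and a shell command to move; the robot and the scene stay as the last step left them, time stands still between calls to the robot, and variables do not carry over. Pictures are saved under pics/ and viewed, at most 10 in all, crops included, and the job is handed in when it is done.

```bash
ls; mkdir -p pics; python3 - <<'E'
from bench import ctrl
import cv2,numpy as np
o=ctrl.get_obs();print(o)
for n in("scene","top"):
    cv2.imwrite(f"pics/{n}0.png",ctrl.camera(n));p=ctrl.camera_params(n);print(n,p)
print(ctrl.camera_params("wrist"))
a=cv2.imread("pics/scene0.png");b=cv2.imread("pics/top0.png")
E
```

```text
bench.py
jog.py
pics
{'time_s': 0.0, 'q': array([-1.37230926e+00,  1.81539081e-01,  1.60802400e+00, -5.98331540e-06,
        1.35380606e+00, -2.06302726e-01]), 'dq': array([-0.00163924, -0.00045932,  0.00093352,  0.00133186, -0.0004794 ,
       -0.00105612]), 'joint_efforts': array([ 4.82793203e-04, -4.44869292e+01, -3.51337230e+01, -3.61962066e-04,
        9.09741124e-03,  1.14003441e-05]), 'eef_pos': array([ 0.22634922, -0.5279623 ,  0.23037753]), 'eef_rot': array([-8.88248213e-04,  9.79587459e-01,  2.01016470e-01,  5.50189106e-07]), 'wrist_force': array([-0.5811131 ,  0.30143862,  0.14418829]), 'torque': array([-0.00808494, -0.01445655, -0.05740081]), 'grasp_force': 0.0, 'opening': 1.0022201356638627}
scene {'fovy': 51.57231789266995, 'cx': 245.4342167405538, 'cy': 190.34265502325667, 'view': array([[ 0.41155997,  0.91134547,  0.00823502, -0.24680458],
       [-0.75021718,  0.33363689,  0.57084201,  0.37457611],
       [ 0.51748678, -0.24111377,  0.82101862, -1.26489443],
       [ 0.        ,  0.        ,  0.        ,  1.        ]])}
top {'fovy': 53.7978227033848, 'cx': 251.12216691249944, 'cy': 191.30401356972067, 'view': array([[-0.10399107, -0.9945746 , -0.00268884,  0.05850712],
       [ 0.96338755, -0.10140121,  0.24819796, -0.60377723],
       [-0.24712404,  0.02321997,  0.9687056 , -0.88437529],
       [ 0.        ,  0.        ,  0.        ,  1.        ]])}
{'fovy': 71.38680288881673, 'cx': 258.4701433912164, 'cy': 190.80811550424497, 'view': array([[ 0.39478809, -0.91877132, -0.00127811, -0.57377304],
       [ 0.88674383,  0.38138951, -0.2612038 ,  0.03430802],
       [ 0.24047402,  0.10198679,  0.96528283, -0.37742131],
       [ 0.        ,  0.        ,  0.        ,  1.        ]])}
```

View pics/top0.png

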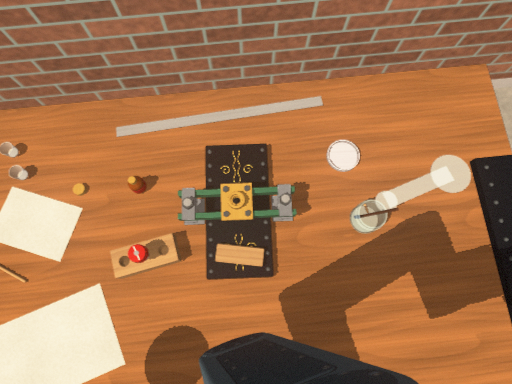

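View pics/scene0.png

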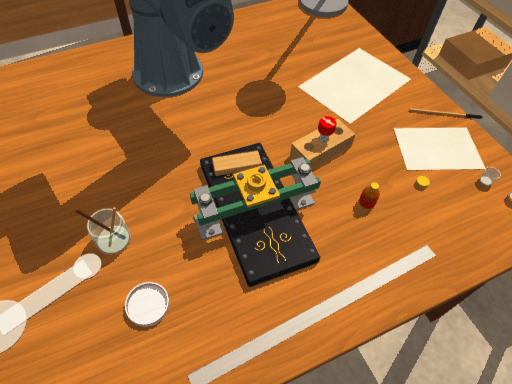

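The top view shows the screw knob at (137,253), the nut at (236,200), the column nuts at (188,203) and (284,200), and the caul at (240,255). In the scene view the knob is at (327,126) and the nut at (258,182).

```bash
cat > h.py <<'E'
import numpy as np,cv2
from bench import ctrl
def ray(p,u,v):
    f=192/np.tan(np.radians(p["fovy"])/2);V=p["view"]
    d=V[:3,:3].T@np.array([(u-p["cx"])/f,-(v-p["cy"])/f,-1]);return -V[:3,:3].T@V[:3,3],d/np.linalg.norm(d)
def plane(p,u,v,z):
    c,d=ray(p,u,v);return c+d*(z-c[2])/d[2]
def tri(*rs):
    A=sum(np.eye(3)-np.outer(d,d) for c,d in rs);b=sum((np.eye(3)-np.outer(d,d))@c for c,d in rs);return np.linalg.solve(A,b)
def proj(p,X):
    f=192/np.tan(np.radians(p["fovy"])/2);x=p["view"][:3,:3]@X+p["view"][:3,3];return p["cx"]-f*x[0]/x[2],p["cy"]+f*x[1]/x[2]
def blobs(m,amin=30):
    n,l,s,c=cv2.connectedComponentsWithStats(m.astype(np.uint8));return [(s[i],c[i]) for i in range(1,n) if s[i,4]>amin]
E
python3 - <<'E'
from h import *
P={n:ctrl.camera_params(n) for n in("top","scene")};R=[];Y=[]
for n in P:
    im=cv2.imread(f"pics/{n}0.png");h=cv2.cvtColor(im,cv2.COLOR_BGR2HSV)
    red=((h[...,0]<4)|(h[...,0]>174))&(h[...,1]>200)&(h[...,2]>120)
    yel=(h[...,0]>20)&(h[...,0]<32)&(h[...,1]>150)&(h[...,2]>120)
    for nm,m in(("red",red),("yel",yel)):
        for s,c in blobs(m): print(n,nm,s,c.round(1))
    red=cv2.morphologyEx(red.astype(np.uint8),cv2.MORPH_CLOSE,np.ones((5,5)))
    s,c=max(blobs(red),key=lambda t:t[0][4]); R.append(ray(P[n],*c))
print("knob",tri(*R))
t=cv2.imread("pics/top0.png");s=cv2.imread("pics/scene0.png")
r=lambda i,x,y,w,h:cv2.resize(i[y:y+h,x:x+w],(400,300),interpolation=cv2.INTER_CUBIC)
cv2.imwrite("pics/m.png",np.vstack([np.hstack([r(t,104,226,80,60),r(t,172,155,128,96)]),np.hstack([r(s,288,106,80,60),r(s,190,140,128,96)])]))
E
```

```text
top red [128 245  18  17 165] [137.  252.9]
scene red [319 117  17  14 116] [327.2 122.9]
scene yel [234 167  46  38 585] [256.9 185.1]
scene yel [417 176  12  10  86] [422.9 180.4]
scene yel [371 183   8   6  34] [374.6 185.2]
knob [0.47781314 0.28017817 0.10496488]
```

View pics/m.png

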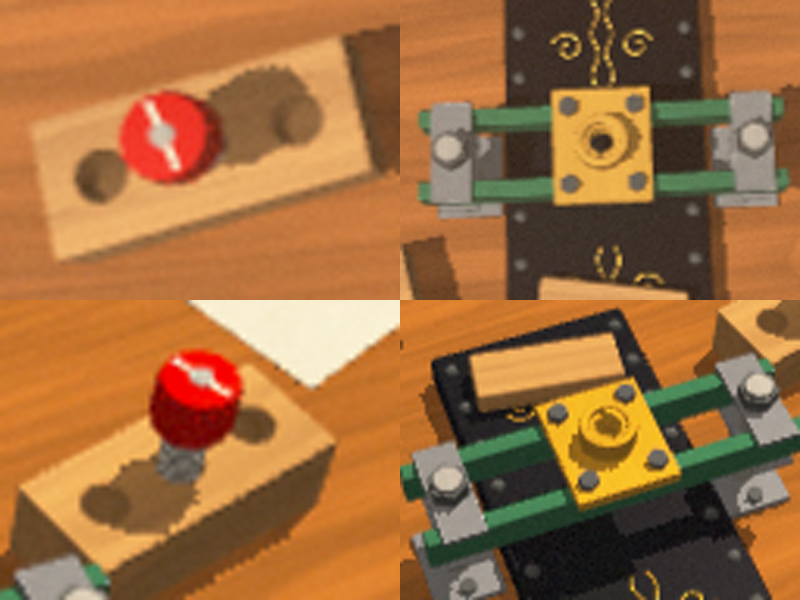

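The crops show the knob hub at top px (136.5,252.8) and scene px (328.2,121.2), and the bore at top (236.3,200.4) and scene (256.2,180.0). The column bolts are at top (187.7,202.0) and (285.0,198.8), and the white line is clear in both views.

```bash
python3 - <<'E'
from h import *
T,S=ctrl.camera_params("top"),ctrl.camera_params("scene")
print("knob",plane(T,136.5,252.8,.113),plane(S,328.2,121.2,.113),tri(ray(T,136.5,252.8),ray(S,328.2,121.2)))
print("nut",plane(T,236.4,200,.129),plane(S,256.2,180,.129),tri(ray(T,236.4,200),ray(S,256.2,180)))
def ang(p,a,b,z):
    d=plane(p,*b,z)-plane(p,*a,z);return np.degrees(np.arctan2(d[1],d[0])),np.linalg.norm(d[:2])
c=lambda x,y:(104+x/5,226+y/5);cs=lambda x,y:(288+x/5,106+(y-300)/5)
print("line",ang(T,c(138,97),c(180,168),.113),ang(S,cs(162,353),cs(240,397),.113))
k=lambda x,y:(172+(x-400)/3.125,155+y/3.125);ks=lambda x,y:(190+(x-400)/3.125,140+(y-300)/3.125)
print("bolts top",ang(T,k(753,137),k(449,147),.12),"scene",ang(S,ks(447,481),ks(760,389),.12))
print("rack",ang(T,c(300,118),c(101,176),.05))
o=ctrl.get_obs();from scipy.spatial.transform import Rotation as Ro
q=o["eef_rot"];print(Ro.from_quat(q,scalar_first=True).as_matrix().round(3))
print("colb",plane(T,*k(753,137),.12),plane(T,*k(449,147),.12),plane(S,*ks(447,481),.12),plane(S,*ks(760,389),.12))
W=ctrl.camera_params("wrist");V=W["view"];R=Ro.from_quat(q,scalar_first=True).as_matrix()
print("cam in tool",R.T@(-V[:3,:3].T@V[:3,3]-o["eef_pos"]),"axis",R.T@-V[2,:3])
E
```

```text
knob [0.47742187 0.27852665 0.113     ] [0.47975865 0.2796618  0.113     ] [0.47805233 0.28001868 0.11098371]
nut [0.57553303 0.03353462 0.129     ] [0.58191   0.0325925 0.129    ] [0.57734619 0.03425965 0.12227772]
line (np.float64(-152.03460841547013), np.float64(0.039749806143976205)) (np.float64(25.271334207256064), np.float64(0.046497030090303926))
bolts top (np.float64(85.92877748067222), np.float64(0.2339356839226901)) scene (np.float64(85.82673408925204), np.float64(0.23545841911151835))
rack (np.float64(100.40739869823093), np.float64(0.1018032521107212))
[[ 0.919  0.394 -0.   ]
 [ 0.394 -0.919  0.002]
 [ 0.    -0.002 -1.   ]]
colb [ 0.56827779 -0.08276415  0.12      ] [0.5848864  0.15058121 0.12      ] [ 0.57462388 -0.0844193   0.12      ] [0.59175886 0.15041481 0.12      ]
cam in tool [ 0.06597765 -0.00052779 -0.14208209] axis [-2.61523948e-01  6.00399736e-04  9.65196801e-01]
```

```bash
python3 jog.py '{"sx":[0.06,0.1,0.14,0.18,0.22,0.26,0.3,0.34,0.38,0.42],"sy":[-0.07,-0.12,-0.165,-0.21,-0.26,-0.305,-0.35,-0.395,-0.44,-0.49],"sz":[0,0,0,0,0,0,0,0,0,0],"rx":[0,0,0,0,0,0,0,0,0,0],"ry":[0,0,0,0,0,0,0,0,0,0],"rz":[0,0,0,0,0,0,0,0,0,0],"finger_gap":[1,1,1,1,1,1,1,1,1,1]}'
cat >> h.py <<'E'
from scipy.spatial.transform import Rotation as Ro
def st():
    o=ctrl.get_obs();R=Ro.from_quat(o["eef_rot"],scalar_first=True).as_matrix();return o,R
def to(x,y,z):
    o,R=st();print("tool delta",(R.T@(np.array([x,y,z])-o["eef_pos"])).round(4),"yaw",np.degrees(np.arctan2(R[1,0],R[0,0])).round(2),"tilt",R[:,2].round(4),"q",o["q"].round(2),"F",o["wrist_force"].round(1),o["torque"].round(2),"t",o["time_s"])
E
python3 -c "
from h import *
to(.4785,.279,.231)"
```

```text
time_s: 1.35
eef_pos: [0.4141, 0.0697, 0.2314]
eef_rot: [0.0, 0.98, 0.201, 0.0]
wrist_force: [2.3, -0.6, 0.5]
opening: 1.002
grasp_force: 0.0
tool delta [ 0.1416 -0.167   0.0004] yaw 23.2 tilt [ 8.e-04 -3.e-04 -1.e+00] q [-0.12 -0.19  1.97 -0.    1.35  1.05] F [ 2.3 -0.6  0.5] [-0.01 -0.11 -0.01] t 1.35
```

```bash
python3 jog.py '{"sx":[0.04,0.08,0.12,0.142,0.142,0.142],"sy":[-0.048,-0.095,-0.14,-0.167,-0.167,-0.167],"sz":[0,0,0,0,0,0],"rx":[0,0,0,0,0,0],"ry":[0,0,0,0,0,0],"rz":[0,0,0,0,0,0],"finger_gap":[1,1,1,1,1,1]}'
python3 - <<'E'
from h import *
to(.4785,.279,.231)
p=ctrl.camera_params("wrist");im=ctrl.camera("wrist");cv2.imwrite("pics/w1.png",im);np.save("w1.npy",p,allow_pickle=True)
h=cv2.cvtColor(im,cv2.COLOR_BGR2HSV)
red=((h[...,0]<4)|(h[...,0]>174))&(h[...,1]>170)&(h[...,2]>100)
for s,c in blobs(red):print(s,c,plane(p,*c,.113))
print("expect",proj(p,np.array([.4785,.279,.113])))
E
```

```text
time_s: 2.1
eef_pos: [0.478, 0.2764, 0.2307]
eef_rot: [0.0, 0.98, 0.201, -0.001]
wrist_force: [0.7, -0.4, -1.0]
opening: 0.998
grasp_force: 0.0
tool delta [ 0.0014 -0.0022 -0.0003] yaw 23.21 tilt [-1.3e-03 -9.0e-04 -1.0e+00] q [ 0.31  0.13  1.66 -0.    1.35  1.48] F [ 0.7 -0.4 -1. ] [-0.04  0.   -0.01] t 2.1
[290   8  20  25 183] [297.46994536  23.20218579] [0.62421877 0.30315809 0.113     ]
[ 236  161   41   43 1048] [255.89694656 182.41698473] [0.48068512 0.28075053 0.113     ]
expect (np.float64(256.64806726305386), np.float64(185.0402653627567))
```

View pics/w1.png

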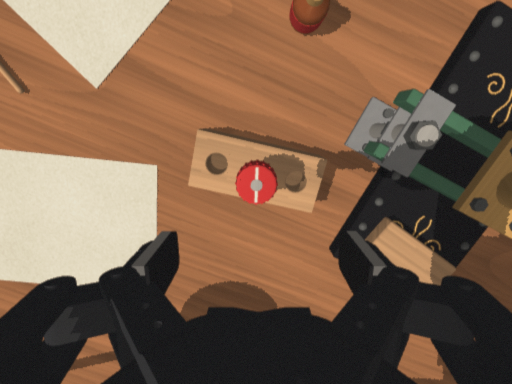

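The wrist view shows the knob hub at (256,185), within a pixel of the predicted spot, with its line roughly along tool x. The fingers are at (155,260) and (365,260). I'll descend.

```bash
python3 -c "
from h import *
to(.4785,.279,.078)"; python3 jog.py '{"sx":[0.001,0.001,0.001,0.001,0.001,0.001],"sy":[-0.002,-0.002,-0.002,-0.002,-0.002,-0.002],"sz":[0.05,0.1,0.13,0.15,0.152,0.152],"rx":[0,0,0,0,0,0],"ry":[0,0,0,0,0,0],"rz":[0,0,0,0,0,0],"finger_gap":[1,1,1,1,1,1]}'; python3 -c "
from h import *
to(.4785,.279,.078)"
```

```text
tool delta [ 0.0016 -0.0026  0.1529] yaw 23.15 tilt [-9.e-04 -7.e-04 -1.e+00] q [ 0.31  0.13  1.66 -0.    1.35  1.48] F [ 0.8  0.7 -0.6] [0.   0.01 0.05] t 2.15
time_s: 2.9
eef_pos: [0.4794, 0.2787, 0.0802]
eef_rot: [-0.0, 0.98, 0.2, 0.001]
wrist_force: [1.4, -0.9, 0.0]
opening: 0.998
grasp_force: 0.0
tool delta [-0.0007 -0.0006  0.0022] yaw 23.13 tilt [ 1.e-03  3.e-04 -1.e+00] q [ 0.31  0.32  1.77 -0.    1.05  1.48] F [ 1.4 -0.9  0. ] [ 0.02 -0.04  0.03] t 2.9
```

```bash
python3 jog.py '{"sx":[0,0,0,0,0,0],"sy":[0,0,0,0,0,0],"sz":[0.002,0.002,0.002,0.002,0.002,0.002],"rx":[0,0,0,0,0,0],"ry":[0,0,0,0,0,0],"rz":[0,0,0,0,0,0],"finger_gap":[0.7,0.4,0.2,0.2,0.2,0.2]}'; python3 -c "
from h import *
to(.4785,.279,.078)"
```

```text
time_s: 3.65
eef_pos: [0.4792, 0.2795, 0.0781]
eef_rot: [-0.0, 0.98, 0.201, 0.001]
wrist_force: [-1.0, -0.3, 5.6]
opening: 0.478
grasp_force: 60.2
tool delta [-0.0009  0.0002  0.0001] yaw 23.2 tilt [ 1.1e-03  4.0e-04 -1.0e+00] q [0.31 0.32 1.77 0.   1.04 1.48] F [-1.  -0.3  5.6] [-0.1   0.21  0.  ] t 3.65
```

```bash
python3 jog.py '{"sx":[0,0,0,0,0,0,0],"sy":[0,0,0,0,0,0,0],"sz":[-0.01,-0.04,-0.08,-0.12,-0.15,-0.16,-0.16],"rx":[0,0,0,0,0,0,0],"ry":[0,0,0,0,0,0,0],"rz":[0,0,0,0,0,0,0],"finger_gap":[0.2,0.2,0.2,0.2,0.2,0.2,0.2]}'; python3 -c "
from h import *
to(.5,.14,.238)"
```

```text
time_s: 4.53
eef_pos: [0.4786, 0.2793, 0.237]
eef_rot: [-0.0, 0.98, 0.201, -0.0]
wrist_force: [0.8, -0.7, -3.0]
opening: 0.475
grasp_force: 63.0
tool delta [-0.0351  0.1364 -0.001 ] yaw 23.19 tilt [-0. -0. -1.] q [0.31 0.13 1.65 0.   1.36 1.48] F [ 0.8 -0.7 -3. ] [ 0.01  0.08 -0.02] t 4.525
```

```bash
python3 jog.py '{"sx":[-0.01,-0.025,-0.035,-0.035,-0.035,-0.035],"sy":[0.045,0.09,0.12,0.136,0.136,0.136],"sz":[0,0,0,0,0,0],"rx":[0,0,0,0,0,0],"ry":[0,0,0,0,0,0],"rz":[0,0,0,0,0,0],"finger_gap":[0.2,0.2,0.2,0.2,0.2,0.2]}'; python3 - <<'E'
from h import *
to(.5,.14,.238)
p=ctrl.camera_params("wrist");im=ctrl.camera("wrist");np.save("w2.npy",p,allow_pickle=True)
u,v=proj(p,np.array([.578,.0335,.129]));print(u,v)
cv2.imwrite("pics/w2.png",im);cv2.imwrite("pics/s2.png",ctrl.camera("scene"));cv2.imwrite("pics/t2.png",ctrl.camera("top"))
x,y=int(u)-100,int(v)-75;x=min(max(x,0),312);y=max(y,0);print(x,y)
cv2.imwrite("pics/w2c.png",cv2.resize(im[y:y+150,x:x+200],(800,600),interpolation=cv2.INTER_CUBIC))
E
```

```text
time_s: 5.28
eef_pos: [0.4998, 0.1414, 0.2367]
eef_rot: [-0.0, 0.98, 0.201, -0.0]
wrist_force: [1.1, 0.3, -2.4]
opening: 0.479
grasp_force: 63.1
tool delta [-0.0004  0.0013 -0.0013] yaw 23.23 tilt [-1.1e-03  5.0e-04 -1.0e+00] q [0.05 0.05 1.74 0.   1.35 1.21] F [ 1.1  0.3 -2.4] [-0.02  0.01 -0.03] t 5.275
397.6680989421949 159.02356381278574
297 84
```

View pics/w2c.png

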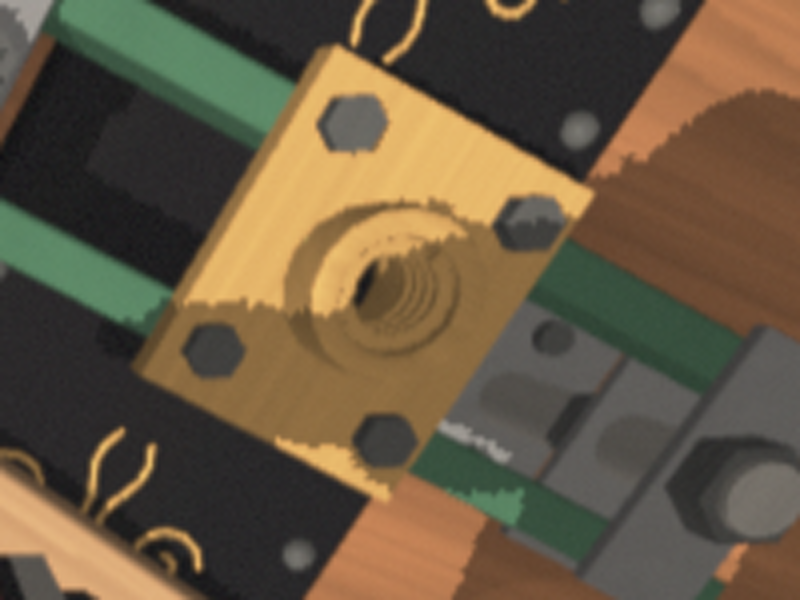

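Crop of the wrist view: the rim's outer circle is centred near crop (387,281), which is full-image (393.7,154.2). The four flange bolts average to crop (370,284). I'll compare this with the other cameras.

```bash
python3 - <<'E'
from h import *
p=np.load("w2.npy",allow_pickle=True).item();T,S=ctrl.camera_params("top"),ctrl.camera_params("scene")
c=lambda x,y:(297+x/4,84+y/4)
print("rim",plane(p,*c(387,281),.129))
B=[plane(p,*c(*b),.115) for b in((353,123),(530,222),(213,350),(385,440))];print("bolts",np.mean(B,0));print(np.array(B).round(4))
k=lambda x,y:(172+(x-400)/3.125,155+y/3.125);ks=lambda x,y:(190+(x-400)/3.125,140+(y-300)/3.125)
for n,q,L in(("top",T,[k(*b) for b in((569,105),(635,103),(571,184),(639,182))]),("scene",S,[ks(*b) for b in((558,413),(625,393),(589,481),(657,459))])):
    b=np.array([plane(q,*x,.115) for x in L]);print(n,b.mean(0),b.round(4).tolist())
print("colbolt wrist",plane(p,*c(765,500),.12))
# automatic knob centres in s2,t2 vs arm: TCP
for n,q in(("top",T),("scene",S)):
    im=cv2.imread(f"pics/{n[0]}2.png");h=cv2.cvtColor(im,cv2.COLOR_BGR2HSV)
    red=((h[...,0]<4)|(h[...,0]>174))&(h[...,1]>170)&(h[...,2]>90)
    for s,cc in blobs(red,15):print(n,s,cc.round(1))
    print(proj(q,np.array([.4995,.141,.256])))
E
```

```text
rim [0.58042072 0.03918639 0.129     ]
bolts [0.57846373 0.035174   0.115     ]
[[0.6108 0.0587 0.115 ]
 [0.6077 0.0075 0.115 ]
 [0.5493 0.0631 0.115 ]
 [0.5461 0.0114 0.115 ]]
top [0.57663641 0.03225604 0.115     ] [[0.6098, 0.0561, 0.115], [0.6061, 0.0048, 0.115], [0.5473, 0.0601, 0.115], [0.5434, 0.0081, 0.115]]
scene [0.58142923 0.03351513 0.115     ] [[0.5489, 0.0099, 0.115], [0.5521, 0.0616, 0.115], [0.6111, 0.0057, 0.115], [0.6136, 0.0568, 0.115]]
colbolt wrist [ 0.57090711 -0.08298758  0.12      ]
(np.float64(183.90765506790282), np.float64(227.98492903152456))
scene [287  87  13  24 190] [292.7  99.2]
scene [360 195  16  12  90] [366.1 202.2]
(np.float64(288.2178094898982), np.float64(97.94656870714444))
```

Careful with the scale: turns go in shares of pi rad. That gives: -1.39 rad is -0.4425.

```bash
python3 jog.py '{"sx":[0.005,0.01,0.015,0.02,0.025,0.03,0.03,0.03,0.03,0.03],"sy":[0.02,0.04,0.06,0.08,0.1,0.12,0.129,0.129,0.129,0.129],"sz":[0,0,0,0,0,0,0,0,0,0],"rx":[0,0,0,0,0,0,0,0,0,0],"ry":[0,0,0,0,0,0,0,0,0,0],"rz":[-0.0541,-0.1082,-0.1592,-0.2133,-0.2674,-0.3215,-0.3756,-0.4297,-0.4425,-0.4425],"finger_gap":[0.2,0.2,0.2,0.2,0.2,0.2,0.2,0.2,0.2,0.2]}'; python3 - <<'E'
from h import *
to(.5788,.0337,.205)
S=ctrl.camera_params("scene");im=ctrl.camera("scene")
cv2.imwrite("pics/s3.png",im);cv2.imwrite("pics/s3c.png",cv2.resize(im[90:240,170:370],(800,600),interpolation=cv2.INTER_CUBIC))
E
```

```text
time_s: 6.68
eef_pos: [0.5785, 0.0344, 0.2372]
eef_rot: [-0.0, 0.623, 0.782, 0.0]
wrist_force: [-0.2, -0.1, -3.0]
opening: 0.478
grasp_force: 63.1
tool delta [-0.0008  0.0001  0.0322] yaw 102.86 tilt [-1.e-04  1.e-04 -1.e+00] q [-0.15  0.19  1.59  0.    1.37 -0.37] F [-0.2 -0.1 -3. ] [-0.02  0.02 -0.  ] t 6.675
```

View pics/s3c.png

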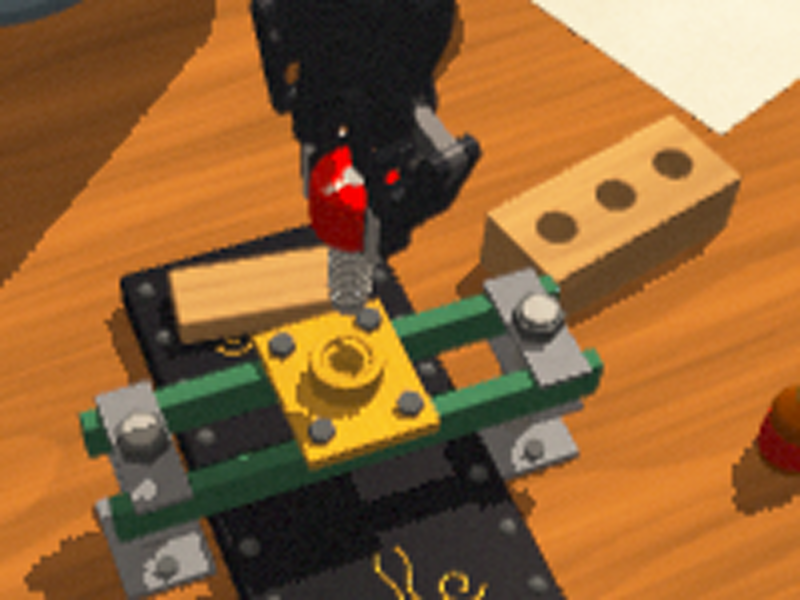

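Scene crop: the screw shaft is at crop column 350 with its foot near (350,307), and the rim centre is at (346,362), so it is nearly above the nut. I'll turn this into a relative offset.

```bash
python3 - <<'E'
from h import *
S=ctrl.camera_params("scene");c=lambda x,y:(170+x/4,90+y/4)
print("foot pred crop",(np.array(proj(S,np.array([.5785,.0344,.174])))-[170,90])*4,"rim pred",(np.array(proj(S,np.array([.5785,.0344,.129])))-[170,90])*4)
print("knob axis pred",(np.array(proj(S,np.array([.5785,.0344,.24])))-[170,90])*4)
print(plane(S,*c(346,362),.129),plane(S,*c(350,307),.174))
E
```

```text
foot pred crop [347.77599434 303.08072493] rim pred [345.13742369 354.31467722]
knob axis pred [352.09992228 219.12166239]
[0.58339693 0.03261474 0.129     ] [0.5813255  0.03435056 0.174     ]
```

```bash
python3 jog.py '{"sx":[-0.001,-0.001,-0.001,-0.001,-0.001,-0.001],"sy":[0.0006,0.0006,0.0006,0.0006,0.0006,0.0006],"sz":[0.02,0.038,0.044,0.047,0.049,0.049],"rx":[0,0,0,0,0,0],"ry":[0,0,0,0,0,0],"rz":[0,0,0,0,0,0],"finger_gap":[0.2,0.2,0.2,0.2,0.2,0.2]}'; python3 -c "
from h import *
to(.5793,.0336,.175)"
```

```text
time_s: 7.48
eef_pos: [0.5796, 0.0329, 0.1888]
eef_rot: [0.0, 0.624, 0.782, 0.0]
wrist_force: [-0.6, 0.2, -1.5]
opening: 0.48
grasp_force: 63.3
tool delta [ 0.0007 -0.0001  0.0138] yaw 102.83 tilt [ 7.e-04 -0.e+00 -1.e+00] q [-0.15  0.23  1.63  0.    1.27 -0.37] F [-0.6  0.2 -1.5] [0.07 0.17 0.05] t 7.475
```

```bash
python3 jog.py '{"sx":[0,0,0,0],"sy":[0,0,0,0],"sz":[0.002,0.004,0.006,0.006],"rx":[0,0,0,0],"ry":[0,0,0,0],"rz":[0,0,0,0],"finger_gap":[0.2,0.2,0.2,0.2]}'; python3 -c "
from h import *
to(.5793,.0336,.175)"
```

```text
time_s: 7.98
eef_pos: [0.5803, 0.0328, 0.1875]
eef_rot: [0.002, 0.624, 0.782, 0.001]
wrist_force: [-12.4, 1.3, 25.4]
opening: 0.477
grasp_force: 66.4
tool delta [ 0.001  -0.0008  0.0125] yaw 102.85 tilt [ 0.0032 -0.001  -1.    ] q [-0.15  0.23  1.64 -0.    1.27 -0.37] F [-12.4   1.3  25.4] [ 0.07  2.56 -0.06] t 7.975
```

```bash
python3 jog.py '{"sx":[0,0.0003,0.0003,0.0003,0.0003],"sy":[0,-0.0015,-0.0015,-0.0015,-0.0015],"sz":[-0.004,-0.004,-0.002,-0.001,-0.001],"rx":[0,0,0,0,0],"ry":[0,0,0,0,0],"rz":[0,0,0,0,0],"finger_gap":[0.2,0.2,0.2,0.2,0.2]}'; python3 -c "
from h import *
to(.5793,.0336,.175)"
```

```text
time_s: 8.6
eef_pos: [0.5783, 0.0334, 0.1829]
eef_rot: [0.0, 0.624, 0.782, 0.001]
wrist_force: [3.3, 4.0, -1.5]
opening: 0.475
grasp_force: 63.2
tool delta [-0.0001  0.001   0.0079] yaw 102.84 tilt [ 9.0e-04  1.1e-03 -1.0e+00] q [-0.15  0.24  1.64  0.    1.26 -0.37] F [ 3.3  4.  -1.5] [ 1.   -0.76  0.01] t 8.6
```

```bash
python3 jog.py '{"sx":[0.0004,0.0004,0.0004,0.0004,0.0004],"sy":[0.0004,0.0004,0.0004,0.0004,0.0004],"sz":[0.0015,0.003,0.0045,0.006,0.006],"rx":[0,0,0,0,0],"ry":[0,0,0,0,0],"rz":[0,0,0,0,0],"finger_gap":[0.2,0.2,0.2,0.2,0.2]}'; python3 -c "
from h import *
to(.5783,.0334,.175)"
```

```text
time_s: 9.22
eef_pos: [0.5783, 0.0335, 0.1772]
eef_rot: [0.0, 0.624, 0.782, 0.0]
wrist_force: [3.4, 3.8, -0.5]
opening: 0.476
grasp_force: 63.4
tool delta [-0.0001 -0.0001  0.0022] yaw 102.83 tilt [ 6.e-04  4.e-04 -1.e+00] q [-0.15  0.24  1.65  0.    1.25 -0.37] F [ 3.4  3.8 -0.5] [ 1.03 -0.68  0.03] t 9.225
```

```bash
python3 jog.py '{"sx":[0.0005,0.0005,0.0005,0.0005],"sy":[0.0006,0.0006,0.0006,0.0006],"sz":[0.001,0.002,0.003,0.003],"rx":[0,0,0,0],"ry":[0,0,0,0],"rz":[0,0,0,0],"finger_gap":[0.2,0.2,0.2,0.2]}'; python3 -c "
from h import *
to(.5783,.0334,.175)"
```

```text
time_s: 9.72
eef_pos: [0.5787, 0.0337, 0.1759]
eef_rot: [0.0, 0.624, 0.782, -0.0]
wrist_force: [-2.2, 2.6, 10.9]
opening: 0.472
grasp_force: 64.7
tool delta [-0.0002 -0.0004  0.0009] yaw 102.84 tilt [ 4.e-04 -8.e-04 -1.e+00] q [-0.15  0.25  1.65 -0.    1.25 -0.37] F [-2.2  2.6 10.9] [ 0.67  0.63 -0.03] t 9.725
```

In the tool's units: -0.7 rad is -0.2228.

```bash
python3 jog.py '{"sx":[0,0,0,0,0,0,0,0],"sy":[0,0,0,0,0,0,0,0],"sz":[-0.0002,-0.0004,-0.0006,-0.0008,-0.001,-0.0012,-0.0013,-0.0013],"rx":[0,0,0,0,0,0,0,0],"ry":[0,0,0,0,0,0,0,0],"rz":[-0.0318,-0.0637,-0.0955,-0.1273,-0.1592,-0.191,-0.2228,-0.2228],"finger_gap":[0.2,0.2,0.2,0.2,0.2,0.2,0.2,0.2]}'; python3 -c "
from h import *
to(.5783,.0334,.175)"
```

```text
time_s: 10.72
eef_pos: [0.5788, 0.0336, 0.177]
eef_rot: [0.0, 0.317, 0.948, -0.0]
wrist_force: [-2.3, 3.4, 9.4]
opening: 0.472
grasp_force: 64.3
tool delta [ 0.0002 -0.0005  0.002 ] yaw 143.01 tilt [ 6.e-04 -7.e-04 -1.e+00] q [-0.15  0.24  1.65 -0.    1.25 -1.07] F [-2.3  3.4  9.4] [0.79 0.43 0.1 ] t 10.725
```

In the tool's units: -0.16 rad is -0.0509.

```bash
for i in 1; do python3 jog.py '{"sx":[0,0,0,0],"sy":[0,0,0,0],"sz":[-0.0002,-0.0004,-0.0006,-0.0006],"rx":[0,0,0,0],"ry":[0,0,0,0],"rz":[-0.0255,-0.0509,-0.0764,-0.0764],"finger_gap":[0.2,0.2,0.2,0.2]}'; done; python3 -c "
from h import *
to(.5783,.0334,.175)"
```

```text
time_s: 11.22
eef_pos: [0.5787, 0.0338, 0.1774]
eef_rot: [0.0, 0.202, 0.979, -0.0]
wrist_force: [-0.9, 3.1, 8.0]
opening: 0.477
grasp_force: 64.2
tool delta [ 0.0002 -0.0005  0.0024] yaw 156.74 tilt [ 4.e-04 -4.e-04 -1.e+00] q [-0.15  0.24  1.65 -0.    1.25 -1.31] F [-0.9  3.1  8. ] [ 0.77  0.32 -0.02] t 11.225
```

In the tool's units: -0.17 rad is -0.0541.

```bash
python3 jog.py '{"sx":[0,0,0,0],"sy":[0,0,0,0],"sz":[-0.0001,-0.0002,-0.0003,-0.0003],"rx":[0,0,0,0],"ry":[0,0,0,0],"rz":[-0.0191,-0.0382,-0.0541,-0.0541],"finger_gap":[0.2,0.2,0.2,0.2]}'; python3 -c "
from h import *
to(.5783,.0334,.175)"
```

```text
time_s: 11.72
eef_pos: [0.5785, 0.0337, 0.1775]
eef_rot: [0.0, 0.118, 0.993, -0.0]
wrist_force: [-1.5, 3.5, 8.2]
opening: 0.477
grasp_force: 64.1
tool delta [ 0.0001 -0.0004  0.0025] yaw 166.46 tilt [-0.e+00 -5.e-04 -1.e+00] q [-0.15  0.24  1.65 -0.    1.25 -1.48] F [-1.5  3.5  8.2] [ 0.73  0.36 -0.06] t 11.725
```

In the tool's units: -0.12 rad is -0.0382.

```bash
python3 jog.py '{"sx":[0,0,0],"sy":[0,0,0],"sz":[-0.0001,-0.0002,-0.0002],"rx":[0,0,0],"ry":[0,0,0],"rz":[-0.0191,-0.0382,-0.0382],"finger_gap":[0.2,0.2,0.2]}'; python3 -c "
from h import *
to(.5783,.0334,.175)"
```

```text
time_s: 12.1
eef_pos: [0.5784, 0.0338, 0.1774]
eef_rot: [-0.0, 0.058, 0.998, -0.0]
wrist_force: [-1.2, 3.6, 6.0]
opening: 0.472
grasp_force: 64.0
tool delta [ 0.     -0.0004  0.0024] yaw 173.34 tilt [-4.e-04 -4.e-04 -1.e+00] q [-0.15  0.24  1.65 -0.    1.25 -1.6 ] F [-1.2  3.6  6. ] [ 0.73  0.25 -0.07] t 12.1
```

In the tool's units: -0.12 rad is -0.0382.

```bash
python3 jog.py '{"sx":[0,0,0],"sy":[0,0,0],"sz":[0,0,0],"rx":[0,0,0],"ry":[0,0,0],"rz":[-0.0191,-0.0382,-0.0382],"finger_gap":[0.2,0.2,0.2]}'; python3 -c "
from h import *
to(.5783,.0334,.175)"
```

```text
time_s: 12.48
eef_pos: [0.5783, 0.0339, 0.1764]
eef_rot: [-0.0, -0.001, 1.0, -0.0]
wrist_force: [1.3, 3.7, -1.2]
opening: 0.478
grasp_force: 63.4
tool delta [-0.     -0.0005  0.0014] yaw -179.84 tilt [-7.e-04 -1.e-04 -1.e+00] q [-0.15  0.24  1.65 -0.    1.25 -1.72] F [ 1.3  3.7 -1.2] [ 0.72 -0.3   0.07] t 12.475
```

```bash
python3 jog.py '{"sx":[0,0,0,0],"sy":[0.0005,0.0005,0.0005,0.0005],"sz":[0.0015,0.003,0.004,0.004],"rx":[0,0,0,0],"ry":[0,0,0,0],"rz":[0,0,0,0],"finger_gap":[0.2,0.2,0.2,0.2]}'; python3 -c "
from h import *
to(.5783,.0334,.175)"
```

```text
time_s: 12.98
eef_pos: [0.5785, 0.034, 0.1733]
eef_rot: [-0.0, -0.001, 1.0, -0.0]
wrist_force: [-2.0, 0.4, 5.3]
opening: 0.476
grasp_force: 64.0
tool delta [ 0.0002 -0.0006 -0.0017] yaw -179.84 tilt [-2.e-04 -8.e-04 -1.e+00] q [-0.15  0.25  1.65 -0.    1.24 -1.72] F [-2.   0.4  5.3] [ 0.12  0.54 -0.02] t 12.975
```

The screw dropped about 4.2 mm at the expected line angle. I'll turn it forward now, following the lead.

In the tool's units: 0.6 rad is 0.191.

```bash
python3 jog.py '{"sx":[0,0,0,0,0,0,0],"sy":[0,0,0,0,0,0,0],"sz":[-0.001,-0.0008,-0.0006,-0.0004,-0.0002,0,0],"rx":[0,0,0,0,0,0,0],"ry":[0,0,0,0,0,0,0],"rz":[0,0.0382,0.0764,0.1146,0.1528,0.191,0.191],"finger_gap":[0.2,0.2,0.2,0.2,0.2,0.2,0.2]}'; python3 -c "
from h import *
to(.5783,.0334,.175)"
```

```text
time_s: 13.85
eef_pos: [0.5786, 0.0342, 0.1725]
eef_rot: [0.0, 0.294, 0.956, -0.0]
wrist_force: [0.8, 0.3, -0.7]
opening: 0.474
grasp_force: 63.3
tool delta [-0.0002 -0.0008 -0.0025] yaw 145.85 tilt [ 0.e+00 -3.e-04 -1.e+00] q [-0.15  0.25  1.65 -0.    1.24 -1.12] F [ 0.8  0.3 -0.7] [-0.04 -0.04 -0.03] t 13.85
```

In the tool's units: 1.6 rad is 0.5093.

```bash
python3 jog.py '{"sx":[0,0,0,0,0,0,0,0,0,0],"sy":[0,0,0,0,0,0,0,0,0,0],"sz":[0.0002,0.0004,0.0007,0.0009,0.0012,0.0014,0.0017,0.0019,0.0022,0.0024],"rx":[0,0,0,0,0,0,0,0,0,0],"ry":[0,0,0,0,0,0,0,0,0,0],"rz":[0.0509,0.1019,0.1528,0.2037,0.2546,0.3056,0.3565,0.4074,0.4584,0.5093],"finger_gap":[0.2,0.2,0.2,0.2,0.2,0.2,0.2,0.2,0.2,0.2]}'; python3 -c "
from h import *
to(.5783,.0334,.175)"
```

```text
time_s: 15.1
eef_pos: [0.5786, 0.0343, 0.17]
eef_rot: [0.0, 0.891, 0.454, -0.0]
wrist_force: [-0.0, -0.1, -0.8]
opening: 0.475
grasp_force: 63.4
tool delta [-0.0009  0.0003 -0.005 ] yaw 53.99 tilt [-0.e+00 -1.e-04 -1.e+00] q [-0.15  0.25  1.65 -0.    1.24  0.48] F [-0.  -0.1 -0.8] [ 0.03 -0.09  0.02] t 15.1
```

In the tool's units: 1.6 rad is 0.5093.

```bash
python3 jog.py '{"sx":[0,0,0,0,0,0,0,0,0,0],"sy":[0,0,0,0,0,0,0,0,0,0],"sz":[0.0003,0.0005,0.0008,0.001,0.0013,0.0015,0.0018,0.002,0.0023,0.0025],"rx":[0,0,0,0,0,0,0,0,0,0],"ry":[0,0,0,0,0,0,0,0,0,0],"rz":[0.0509,0.1019,0.1528,0.2037,0.2546,0.3056,0.3565,0.4074,0.4584,0.5093],"finger_gap":[0.2,0.2,0.2,0.2,0.2,0.2,0.2,0.2,0.2,0.2]}'; python3 jog.py '{"sx":[0,0,0,0,0,0],"sy":[0,0,0,0,0,0],"sz":[0.0003,0.0005,0.0008,0.001,0.0013,0.0013],"rx":[0,0,0,0,0,0],"ry":[0,0,0,0,0,0],"rz":[0.0509,0.1019,0.1528,0.2037,0.2546,0.2546],"finger_gap":[0.2,0.2,0.2,0.2,0.2,0.2]}';python3 -c "
from h import *
to(.5783,.0334,.175)"
```

```text
time_s: 16.35
eef_pos: [0.5785, 0.0341, 0.1675]
eef_rot: [0.0, 0.946, -0.323, -0.0]
wrist_force: [-0.6, -0.2, -0.9]
opening: 0.476
grasp_force: 63.4
time_s: 17.1
eef_pos: [0.5785, 0.0343, 0.1663]
eef_rot: [0.0, 0.748, -0.664, 0.0]
wrist_force: [0.7, -0.8, -1.1]
opening: 0.479
grasp_force: 63.4
tool delta [ 0.0008  0.0003 -0.0087] yaw -83.18 tilt [-1.e-04 -3.e-04 -1.e+00] q [-0.15  0.26  1.65 -0.    1.23  2.88] F [ 0.7 -0.8 -1.1] [-0.11 -0.15  0.03] t 17.1
```

```bash
python3 jog.py '{"sx":[0,0,0,0],"sy":[0,0,0,0],"sz":[0,0,0,0],"rx":[0,0,0,0],"ry":[0,0,0,0],"rz":[0,0,0,0],"finger_gap":[0.8,0.8,0.8,0.8]}'; python3 - <<'E'
from h import *
to(.5785,.0342,.1663)
im=ctrl.camera("scene");w=ctrl.camera("wrist")
c=cv2.resize(im[100:220,200:320],(400,400),interpolation=cv2.INTER_CUBIC);d=cv2.resize(w[84:384,106:406],(400,400))
cv2.imwrite("pics/r1.png",np.hstack([c,d]))
E
```

```text
time_s: 17.6
eef_pos: [0.5786, 0.0345, 0.1665]
eef_rot: [-0.0, 0.747, -0.665, 0.0]
wrist_force: [0.1, 0.4, 0.1]
opening: 0.8
grasp_force: 0.0
tool delta [0.0003 0.0001 0.0002] yaw -83.34 tilt [ 0. -0. -1.] q [-0.15  0.26  1.65 -0.    1.23  2.88] F [0.1 0.4 0.1] [ 0.   -0.03 -0.04] t 17.6
```

View pics/r1.png

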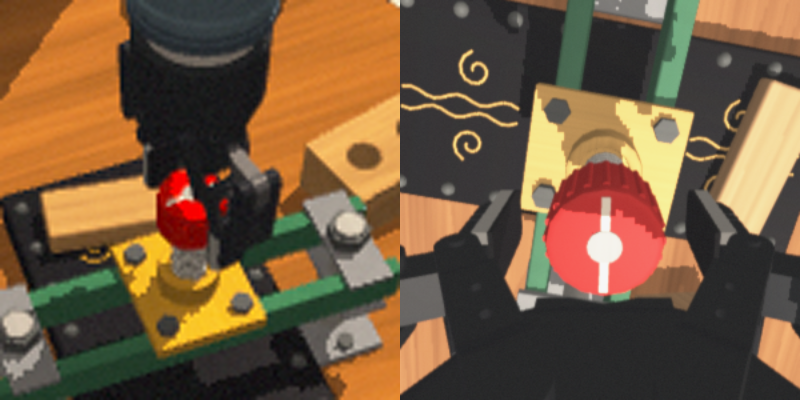

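The scene crop shows the screw standing in the nut with the fingers open. In the wrist view the knob is centred between the fingers with its hub at about (259,270). I'll check the lean numerically, then rewind the wrist.

Careful with the scale: turns go in shares of pi rad. That gives: -1.75 rad is -0.557.

```bash
cat >> h.py <<'E'
def hub(name="wrist",zt=.2013):
    p=ctrl.camera_params(name);im=ctrl.camera(name)
    h=cv2.cvtColor(im,cv2.COLOR_BGR2HSV)
    red=(((h[...,0]<6)|(h[...,0]>172))&(h[...,1]>120)&(h[...,2]>80)).astype(np.uint8)
    red=cv2.morphologyEx(red,cv2.MORPH_CLOSE,np.ones((9,9)))
    s,c=max(blobs(red),key=lambda t:t[0][4]);x,y,w,hh,_=s
    wh=(h[...,1]<70)&(h[...,2]>170);wh[:y]=0;wh[y+hh:]=0;wh[:,:x+3]=0;wh[:,x+w-3:]=0
    er=cv2.morphologyEx((wh).astype(np.uint8),cv2.MORPH_OPEN,cv2.getStructuringElement(cv2.MORPH_ELLIPSE,(11,11)))
    print("red box",s)
    for s,c in blobs(er,20):print("hub",s,c,plane(p,*c,zt))
    print("expect",proj(p,np.array([.5785,.0342,zt])))
E
python3 -c "
from h import *
hub()"
python3 jog.py '{"sx":[0,0,0,0,0,0,0,0,0,0],"sy":[0,0,0,0,0,0,0,0,0,0],"sz":[0,0,0,0,0,0,0,0,0,0],"rx":[0,0,0,0,0,0,0,0,0,0],"ry":[0,0,0,0,0,0,0,0,0,0],"rz":[-0.0573,-0.1146,-0.1719,-0.2292,-0.2865,-0.3438,-0.4011,-0.4584,-0.5157,-0.557],"finger_gap":[0.8,0.8,0.8,0.8,0.8,0.8,0.8,0.8,0.8,0.8]}'
python3 -c "
from h import *
to(.5785,.0342,.1663);hub()"
```

```text
red box [ 213  205   93  101 6535]
hub [247 256  25  27 507] [259.0729783  269.01183432] [0.5782332  0.03471635 0.2013    ]
expect (np.float64(258.61922369167536), np.float64(267.93738472049824))
time_s: 19.0
eef_pos: [0.5786, 0.0345, 0.1665]
eef_rot: [-0.0, 0.989, 0.149, -0.0]
wrist_force: [-0.1, 0.8, -0.2]
opening: 0.802
grasp_force: 0.0
tool delta [-0.0001  0.0002  0.0002] yaw 17.18 tilt [-0.  0. -1.] q [-0.15  0.26  1.65  0.    1.23  1.13] F [-0.1  0.8 -0.2] [ 0.01  0.09 -0.03] t 19.0
red box [ 213  205   92  100 6542]
expect (np.float64(259.9887448066451), np.float64(269.87084618653176))
```

Lean is well under 1°. Regrip and finish the turn.

In the tool's units: 1.69 rad is 0.5379.

```bash
python3 jog.py '{"sx":[0,0,0,0,0,0],"sy":[0,0,0,0,0,0],"sz":[0,0,0,0,0,0],"rx":[0,0,0,0,0,0],"ry":[0,0,0,0,0,0],"rz":[0,0,0,0,0,0],"finger_gap":[0.6,0.4,0.2,0.2,0.2,0.2]}'
python3 jog.py '{"sx":[0,0,0,0,0,0,0,0,0,0],"sy":[0,0,0,0,0,0,0,0,0,0],"sz":[0.0003,0.0005,0.0008,0.001,0.0013,0.0016,0.0019,0.0022,0.0025,0.0027],"rx":[0,0,0,0,0,0,0,0,0,0],"ry":[0,0,0,0,0,0,0,0,0,0],"rz":[0.0541,0.1082,0.1623,0.2165,0.2706,0.3247,0.3788,0.4329,0.487,0.5379],"finger_gap":[0.2,0.2,0.2,0.2,0.2,0.2,0.2,0.2,0.2,0.2]}'
python3 jog.py '{"sx":[0,0],"sy":[0,0],"sz":[0,0],"rx":[0,0],"ry":[0,0],"rz":[0,0],"finger_gap":[0.2,0.2]}'
python3 -c "
from h import *
to(.5785,.0342,.1663)"
```

```text
time_s: 19.8
eef_pos: [0.5787, 0.0345, 0.1667]
eef_rot: [0.0, 0.989, 0.147, 0.0]
wrist_force: [-1.6, 0.6, 3.3]
opening: 0.477
grasp_force: 60.2
time_s: 21.05
eef_pos: [0.5788, 0.0344, 0.164]
eef_rot: [-0.0, 0.765, -0.644, 0.0]
wrist_force: [-0.7, 0.0, 1.6]
opening: 0.478
grasp_force: 60.1
time_s: 21.3
eef_pos: [0.5788, 0.0344, 0.164]
eef_rot: [-0.0, 0.767, -0.641, 0.0]
wrist_force: [1.0, -0.0, 2.6]
opening: 0.479
grasp_force: 60.1
tool delta [ 0.0001  0.0004 -0.0023] yaw -79.77 tilt [ 6.e-04 -1.e-04 -1.e+00] q [-0.15  0.26  1.66 -0.    1.23  2.82] F [ 1.  -0.   2.6] [ 0.01 -0.05 -0.05] t 21.3
```

```bash
python3 - <<'E'
from h import *
hub(zt=.199)
p=ctrl.camera_params("wrist");im=ctrl.camera("wrist");s=ctrl.camera("scene")
cv2.imwrite("pics/f.png",np.hstack([cv2.resize(s[90:210,200:320],(400,400),interpolation=cv2.INTER_CUBIC),cv2.resize(im[184:334,184:334],(400,400))]))
E
```

```text
red box [ 215  205   89  101 6495]
hub [245 258  29  24 519] [258.77649326 269.4026975 ] [0.57859808 0.03467427 0.199     ]
expect (np.float64(259.1797195095026), np.float64(268.5138604925762))
```

View pics/f.png

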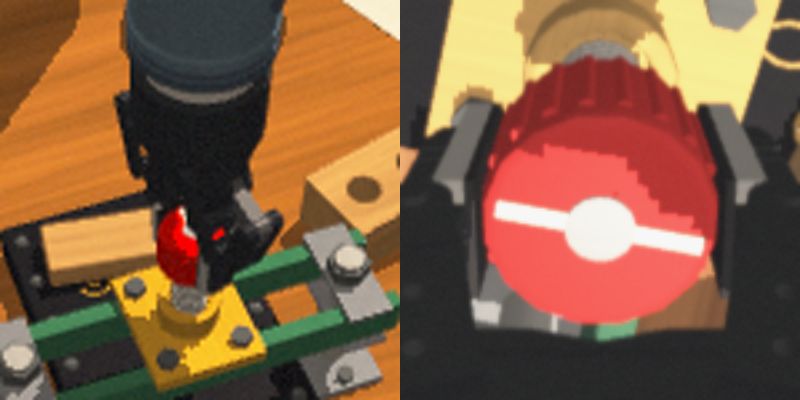

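The final view shows the screw upright and gripped, with its white line running from (497,208) to (703,246) in the crop. I'll check that line's world angle.

```bash
python3 - <<'E'
from h import *
p=ctrl.camera_params("wrist");c=lambda x,y:(184+(x-400)*.375,184+y*.375)
d=plane(p,*c(703,246),.199)-plane(p,*c(497,208),.199);print(np.degrees(np.arctan2(d[1],d[0])))
# earlier crop r1 at yaw -83.3 (scale .75)
e=lambda x,y:(106+(x-400)*.75,84+y*.75)
d=plane(p,*e(604,290),.2013)-plane(p,*e(605,200),.2013)
R=st()[1];a=np.degrees(np.arctan2(d[1],d[0]))-3.57;print("line at regrip",a)
E
```

```text
178.45800956360495
line at regrip 96.1150327583275
```

```bash
python3 -c "
from bench import ctrl
print(ctrl.hand_in())"
```

```text
the job is handed in; nothing more can be done
None
```

The screw is upright and still gripped in the nut. It was turned back until the thread dropped (about 4 mm), then forward one full turn (about 360°) with only light force, and I handed the job in at about 21.5 s.

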